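# Seat the row of instruments in the cassette

## Task

Six dental hand instruments have just been laid in the open steel cassette: their left ends are gripped in the left rubber rail, but their right ends still stand proud of the right rail. Run your fingertips along the row of handles at the right rail, from the mouth mirror at one end to the excavator at the other, pressing each handle down gently and in turn, one at a time, until it lies fully home in its notch. Do not pick anything up, do not shift or tip the cassette, leave the other things on the table alone, and finish clear.

Things in the scene. Friction and masses are not known exactly. Their poses are not given: they have to be found in the camera images.
- cassette: open stainless instrument cassette, loose on the table, roughly 1 kg: a tray 150 mm (x) by 206 mm (y), walls 18 mm high. Origin: centre of the tray's underside, on the table; +x points across the row of instruments towards the hinge and lid, +y along the instruments to their left ends, z up. At the start +x is within about 40 degrees of the robot's forward direction.
- lid (a point): centre of the cassette's lid, swung right back and lying open on the table beyond the tray's +x side as a second shallow tray, 150 by 206 mm, walls 15 mm high; 154 mm from the tray's centre.
- right_rail (a point): middle of the right rail's top, 18.5 mm above the table. Two black rubber rails, 9 mm wide, run along the tray's x at y = +45 mm (left) and y = -45 mm (right, this one). Six instruments lie across them along y, 24 mm apart, at x = -60, -36, -12, +12, +36, +60 mm: mirror, explorer, probe, scaler, curette, excavator.
- mirror (a joint): how far the mouth mirror (round 19 mm mirror head at its left end, plain right end) is pressed down, rad; it tips about the left rail. 0 = right end highest (9.9 mm above home at the right rail), 0.11 = fully home in the right rail's notch, a firm stop. Starts at 0 to 0.05. Resists with a steady 4 N at the right rail and stays where it is left.
- explorer (a joint): how far the explorer (a thin hook at its right end, a thin straight point at its left) is pressed down, rad; it tips about the left rail. 0 = right end highest (9.9 mm above home at the right rail), 0.11 = fully home in the right rail's notch, a firm stop. Starts at 0 to 0.05. Resists with a steady 4 N at the right rail and stays where it is left.
- probe (a joint): how far the periodontal probe (one thin straight point at its right end, plain left end) is pressed down, rad; it tips about the left rail. 0 = right end highest (9.9 mm above home at the right rail), 0.11 = fully home in the right rail's notch, a firm stop. Starts at 0 to 0.05. Resists with a steady 4 N at the right rail and stays where it is left.
- scaler (a joint): how far the sickle scaler (a broad bent sickle at both ends) is pressed down, rad; it tips about the left rail. 0 = right end highest (9.9 mm above home at the right rail), 0.11 = fully home in the right rail's notch, a firm stop. Starts at 0 to 0.05. Resists with a steady 4 N at the right rail and stays where it is left.
- curette (a joint): how far the curette (S-bent tips at both ends) is pressed down, rad; it tips about the left rail. 0 = right end highest (9.9 mm above home at the right rail), 0.11 = fully home in the right rail's notch, a firm stop. Starts at 0 to 0.05. Resists with a steady 4 N at the right rail and stays where it is left.
- excavator (a joint): how far the excavator (short bent tips at both ends) is pressed down, rad; it tips about the left rail. 0 = right end highest (9.9 mm above home at the right rail), 0.11 = fully home in the right rail's notch, a firm stop. Starts at 0 to 0.05. Resists with a steady 4 N at the right rail and stays where it is left.
- mirror_press (a point): point on top of the mirror's handle over the right rail, 1st in the row; the steel handle is round, 9.4 mm thick and 116 mm long, reaching 13 mm past this point to the right. It moves with the handle: fully home it is 21.2 mm above the table; 0.01 rad of the joint is 0.9 mm of height.
- explorer_press (a point): point on top of the explorer's handle over the right rail, 2nd in the row; the steel handle is round, 9.4 mm thick and 116 mm long, reaching 13 mm past this point to the right. It moves with the handle: fully home it is 21.2 mm above the table; 0.01 rad of the joint is 0.9 mm of height.
- probe_press (a point): point on top of the probe's handle over the right rail, 3rd in the row; the steel handle is round, 9.4 mm thick and 116 mm long, reaching 13 mm past this point to the right. It moves with the handle: fully home it is 21.2 mm above the table; 0.01 rad of the joint is 0.9 mm of height.
- scaler_press (a point): point on top of the scaler's handle over the right rail, 4th in the row; the steel handle is round, 9.4 mm thick and 116 mm long, reaching 13 mm past this point to the right. It moves with the handle: fully home it is 21.2 mm above the table; 0.01 rad of the joint is 0.9 mm of height.
- curette_press (a point): point on top of the curette's handle over the right rail, 5th in the row; the steel handle is round, 9.4 mm thick and 116 mm long, reaching 13 mm past this point to the right. It moves with the handle: fully home it is 21.2 mm above the table; 0.01 rad of the joint is 0.9 mm of height.
- excavator_press (a point): point on top of the excavator's handle over the right rail, 6th in the row; the steel handle is round, 9.4 mm thick and 116 mm long, reaching 13 mm past this point to the right. It moves with the handle: fully home it is 21.2 mm above the table; 0.01 rad of the joint is 0.9 mm of height.
- dappen: bystander: small glass dish, 34 mm across, 26 mm high, standing just outside the tray's -x side; origin at its underside
- tweezers: bystander: steel tweezers, 150 mm long, 6 mm high, lying on the table just right (-y) of the tray; origin at mid-length on the table
- bur_block: bystander: aluminium block with five burs, 24 by 60 by 14 mm (burs to 28 mm), lying in the open lid; origin at its underside
- cup: bystander: white plastic cup, 70 mm across, 75 mm high; origin at its underside
- amber: bystander: amber bottle, 42 mm across, 85 mm high; origin at its underside
- jar: bystander: white jar, 52 mm across, 50 mm high; origin at its underside
- syringe: bystander: steel cartridge syringe lying down, 165 mm long, about 15 mm high; origin near mid-length, on the table
- imp_tray: bystander: steel horseshoe impression tray with a handle, about 110 by 75 mm, 17 mm high; origin inside the horseshoe, on the table

How it is judged:
On the way, in this order (a step that is already met when the one before it is completed fails the run):
1. the mirror is pressed home before any later one in the row (value of joint mirror above 0.09 rad), for 0.1 s.
2. the explorer is pressed home before any later one in the row (value of joint explorer above 0.09 rad), for 0.1 s.
3. the probe is pressed home before any later one in the row (value of joint probe above 0.09 rad), for 0.1 s.
4. the scaler is pressed home before any later one in the row (value of joint scaler above 0.09 rad), for 0.1 s.
5. the curette is pressed home before any later one in the row (value of joint curette above 0.09 rad), for 0.1 s.
6. the excavator is pressed home before any later one in the row (value of joint excavator above 0.09 rad), for 0.1 s.
At the end, for the whole second after the job is handed in: all six handles lie home in the right rail (each joint above 0.09 rad, that is within 1.8 mm of fully down), the cassette stands flat and at rest within 15 mm of where it was (value of joint each of mirror, explorer, probe, scaler, curette, excavator above 0.09 rad and distance of cassette from where it was at the start of the episode below 0.015 m and angle between cassette's own z axis and vertical below 0.05 rad and linear speed of cassette below 0.01 m/s); the robot touches nothing.
It fails at once if the instruments or the cassette are pressed hard (over 25 N) (contact force between any of the arm, the fingers and cassette above 25 N).
It fails at once if the cassette is lifted, tipped or pushed more than 15 mm (height (world z) of cassette above 0.006 m or angle between cassette's own z axis and vertical above 0.05 rad or distance of cassette from where it was at the start of the episode above 0.015 m).
It fails at once if a bystander is lifted or moved more than 20 mm (distance of any of dappen, tweezers, bur_block, cup, amber, jar, syringe, imp_tray from where it was at the start of the episode above 0.02 m).
It also fails if it takes over 54 s, if anything falls off the work surface, if the arm or the gripper's body presses on something with over 40 N, if the wrist force passes 120 N, or if a joint passes its speed limit or range.

## Robot

A 6-joint arm with a two-finger parallel gripper is mounted at the origin on the work surface. World frame = base frame: x ahead of the robot, y to its left, z up, the work surface at z = 0. Lengths are in m, angles in rad, forces in N, time in s.
With the tool pointing down it reaches from about 0.35 to 0.725 m from the base axis. Payload 4.3 kg.
Tool frame: the origin (TCP) lies at the centre of the arm's flange, where the gripper is bolted on; the fingertips stand 173 mm ahead of it and the grasp point (between the pads) lies 155 mm ahead of it; z points along the fingers, y is the line along which they close (so a half turn about z gives the same grasp; the last joint's range is limited). The gripper opens to 85 mm and grips with 20 to 120 N. Pads are 22 mm wide; open, the fingers measure 114 mm over their backs; the gripper's body (76 mm by 85 mm) begins 54 mm behind the grasp point. The pads swing forward as they close: fully open they stand 13 mm farther back than shut.
Start: joints at [-1.243, 0.377, 0.081, 1.274, 0, 1.46], TCP at [0.244, -0.521, 0.405] pointing down, gripper open.
Joint ranges: [-2.72, 2.72], [-0.84, 1.66], [-1.02, 1.22], [-1.77, 2.12], [-1.37, 1.28], [-3.14, 3.14]. Speed limits (rad/s): [2.57, 2.57, 3.14, 3.14, 3.14, 3.14].

## Interface

Orientations are given as a 3x3 rotation matrix whose columns are the frame's x, y, z axes.
In Python, from plant import bot, eyes gives the robot as it stands.
- The arm moves only by the tool servo_tool, never from a script. Its argument "motion" is a list of rows, each a list of 7 numbers: the shift along the tool's x, y, z normalised to -1 to 1, where 1 is 0.3 m, then the turn, a rotation vector about the tool's x, y, z normalised to -1 to 1, where 1 is 90 degrees, then the closure, from -1 (fully open) to 1 (shut), so that 0 is half open. In form: [[dx, dy, dz, ax, ay, az, fingers], ...]. A call has 1 to 12 rows; each row shifts and turns the commanded pose from where the row before left it, along the tool's axes as they then stand; what a row does not reach is not made up. A row lasts 1/8 s, in which the tool goes at most 62.5 mm and 10.7 degrees, less where a joint would pass 70% of its speed; a pose out of reach is approached as far as the arm can. A call with a number of a shift or a turn outside -1 to 1 is refused whole. A call with a gripper value outside its range is refused whole. The fingers move at their own pace and stop on an object; the grip force is fixed at half the most. Time passes only in rows, so rows that do not move let the fingers close. It gives the time, the measured TCP pose, the force, the opening and the grip force at its end, in the units of the state.
- bot.read_state(): the state, without advancing time (a new reading comes with each control period).
- eyes.snapshot(name): name is "scene" or "top"; returns the picture (384x512x3 uint8, red, green, blue); there is no depth.
- eyes.camera_params(name): a dict with "intrinsics" (3x3 intrinsics, pixels), "cam_to_world" (4x4, takes a point from camera to world coordinates). Camera axes: x right, y down, z forward; pixel columns grow to the right and rows downward; lengths in m; the calibration is good to about 2 mm. A picture is of the moment at which its call begins. camera_params takes no time and is no camera call.
- bot.finish_job(): hands the job in; it is judged then, once.
Trained networks look in the newest picture that a camera, given by its name, has taken for a name from the list of things; names that differ only in an ending like _2 or _b are one class to them, and where a whole thing is asked for, a point or a joint stands for the part that bears it (a point fixed in the world has none). Each returns a list of dicts, best first, with "score" (0 to 1); they miss things now and then, are a little off and sometimes report something else, mostly with a low value. They report only what shows in the picture. A call takes as long as a camera call.
- eyes.trace(camera, label): "mask" (384x512 bool, what is visible of it) and "rect" ([centre column, centre row, width, height] in pixels, round what is visible of it).
- eyes.tip_of(camera, label): "uv" ([column, row] in pixels: a listed point, or the origin of a listed thing).
The state is a dict: "time": time; "q": joint angles; "joint_vel": joint speeds; "joint_torque": joint torques, N m; "tool_pos": TCP position; "tool_rot": TCP orientation; "force": force on the tool from outside, world axes, zero at the start; "wrist_torque": the same for the moment, N m; "gripper_width": finger opening in m; "finger_force": force on a finger pad.
Only numpy, scipy, OpenCV 4.12 (cv2) and the standard library are available. Lean on these libraries where they do the work, as an engineer would, in place of code of your own. Each camera call takes 0.05 s, during which the arm holds its last target. There are 200 camera calls.

## Working session

There is one attempt and no reset: what is moved stays moved. The work goes in short steps, Python scripts to look and compute and a tool call to move; the robot and the scene stay as the last step left them, time stands still between calls to the robot, and variables do not carry over. Pictures are saved under pics/ and viewed, at most 10 in all, crops included, and the job is handed in when it is done.

Besides the shell and the picture viewer there is one more tool, called after ">>>" as name([rows], argument=value, ...), one row to a line, values as JSON. servo_tool: Moves the arm, as the interface text tells. Its arguments: {"type":"object","properties":{"motion":{"type":"array"}},"required":["motion"]}

```bash
mkdir -p pics
cat > h.py <<'E'
import numpy as np, cv2
from plant import bot, eyes
def ray(cam,uv,z):
    p=eyes.camera_params(cam);K=np.array(p["intrinsics"]);T=np.array(p["cam_to_world"])
    d=T[:3,:3]@np.linalg.solve(K,[uv[0],uv[1],1]);o=T[:3,3]
    return o+d*(z-o[2])/d[2]
def proj(cam,P):
    p=eyes.camera_params(cam);K=np.array(p["intrinsics"]);T=np.linalg.inv(np.array(p["cam_to_world"]))
    c=K@(T[:3,:3]@np.array(P)+T[:3,3]);return c[:2]/c[2]
N=["mirror","explorer","probe","scaler","curette","excavator"]
E
python3 - <<'E'
from h import *
for c in("top","scene"):
    im=eyes.snapshot(c);cv2.imwrite(f"pics/{c}0.png",im[:,:,::-1])
    print(c,np.round(eyes.camera_params(c)["cam_to_world"],3).tolist())
    for n,z in [("cassette",0),("lid",0.002),("right_rail",.0185)]+[(k+"_press",.028) for k in N]+[("dappen",0),("tweezers",0)]:
        r=eyes.tip_of(c,n)
        for q in r[:2]: print(n,round(q["score"],2),np.round(q["uv"],1),np.round(ray(c,q["uv"],z),4))
s=bot.read_state();print(s["time"],s["tool_pos"],np.round(s["tool_rot"],3).tolist(),s["gripper_width"],s["force"])
E
```

```text
top [[0.01, -0.993, 0.118, 0.386], [-1.0, -0.011, -0.011, 0.012], [0.013, -0.118, -0.993, 1.173], [0.0, 0.0, 0.0, 1.0]]
cassette 0.59 [252.7 171.2] [0.5816 0.0073 0.    ]
cassette 0.28 [260.7 178.5] [ 0.5604 -0.0162  0.    ]
lid 0.82 [271.4 128. ] [ 0.7112 -0.0465  0.002 ]
lid 0.23 [259.7 175.2] [ 0.5697 -0.0132  0.002 ]
right_rail 0.83 [260.5 180.3] [ 0.5524 -0.0153  0.0185]
mirror_press 0.62 [253.3 195.3] [0.5079 0.005  0.028 ]
mirror_press 0.24 [400.7 143. ] [ 0.6646 -0.4189  0.028 ]
explorer_press 0.73 [269.2 126.4] [ 0.7086 -0.0388  0.028 ]
explorer_press 0.49 [258.9 191.2] [ 0.5198 -0.0108  0.028 ]
probe_press 0.42 [259.5 181.8] [ 0.5467 -0.0122  0.028 ]
scaler_press 0.46 [264.  175.4] [ 0.5652 -0.0249  0.028 ]
curette_press 0.53 [265.5 166.9] [ 0.5898 -0.029   0.028 ]
excavator_press 0.71 [269.9 160.1] [ 0.6097 -0.0414  0.028 ]
excavator_press 0.45 [256.3 189.2] [ 0.5254 -0.0033  0.028 ]
dappen 0.45 [233.8 205.5] [0.4806 0.0608 0.    ]
tweezers 0.67 [291.7 192.6] [ 0.5201 -0.1066  0.    ]
tweezers 0.17 [248.  171.5] [0.5806 0.021  0.    ]
scene [[-0.037, 0.549, -0.835, 1.43], 
[... 430 characters left out ...]
.4 204.9] [ 0.5158 -0.0093  0.028 ]
probe_press 0.64 [250.2 211.7] [ 0.5498 -0.0136  0.028 ]
scaler_press 0.47 [248.7 217.3] [ 0.5764 -0.0162  0.028 ]
scaler_press 0.44 [261.2 223.6] [0.6037 0.0191 0.028 ]
curette_press 0.51 [242.9 219.8] [ 0.5885 -0.0313  0.028 ]
curette_press 0.33 [258.  201.7] [0.4986 0.0061 0.028 ]
excavator_press 0.64 [233.7 224.1] [ 0.6088 -0.0545  0.028 ]
dappen 0.59 [278.9 206.9] [0.4824 0.0679 0.    ]
dappen 0.58 [219.1 212.5] [ 0.5179 -0.1068  0.    ]
tweezers 0.67 [215.4 213.1] [ 0.5213 -0.1172  0.    ]
1.2 [ 0.24377813 -0.5207743   0.40473799] [[0.906, 0.424, 0.0], [0.424, -0.906, -0.0], [-0.0, 0.0, -1.0]] 0.08517932241612391 [-0.05828593 -0.52562161  0.46070618]
```

```bash
cat >> h.py <<'E'
X=[-.060,-.036,-.012,.012,.036,.060]
def W(p,l):
    c,s=np.cos(p[2]),np.sin(p[2]);return [p[0]+c*l[0]-s*l[1],p[1]+s*l[0]+c*l[1],l[2]]
def overlay(cam,p,f,hz,box):
    im=cv2.imread(f"pics/{cam}0.png");x0,y0,x1,y1=box;k=800/(x1-x0)
    im=cv2.resize(im[y0:y1,x0:x1],None,fx=k,fy=k,interpolation=cv2.INTER_CUBIC)
    t=lambda l:tuple(int(v) for v in ((proj(cam,W(p,l))-[x0,y0]+.5)*k))
    r=[(-.075,-.103,.018),(.075,-.103,.018),(.075,.103,.018),(-.075,.103,.018)]
    for i in range(4): cv2.line(im,t(r[i]),t(r[(i+1)%4]),(0,255,0),1)
    for x,z in zip(X,hz): cv2.circle(im,t((x,-.045,z)),3,(0,0,255),-1)
    cv2.imwrite(f,im)
E
python3 - <<'E'
from h import *
from scipy.optimize import least_squares
obs=[("top","cassette",252.7,171.2),("top","lid",271.4,128),("top","right_rail",260.5,180.3),("top","mirror",253.3,195.3),("top","explorer",258.9,191.2),("top","probe",259.5,181.8),("top","scaler",264,175.4),("top","curette",265.5,166.9),("top","excavator",269.9,160.1),
("scene","cassette",263.7,225),("scene","lid",235.4,259.3),("scene","right_rail",246.7,214.6),("scene","mirror",258.7,205.5),("scene","explorer",252.4,204.9),("scene","probe",250.2,211.7),("scene","scaler",248.7,217.3),("scene","curette",242.9,219.8),("scene","excavator",233.7,224.1)]
L={"cassette":(0,0,0),"lid":(.154,0,.002),"right_rail":(0,-.045,.0185)}
for n,x in zip(N,X):L[n]=(x,-.045,.028)
f=lambda p:np.concatenate([proj(c,W(p,L[n]))-[u,v] for c,n,u,v in obs])
r=least_squares(f,[.57,.02,-.42],loss="soft_l1");p=r.x;print(p);print(np.round(r.fun.reshape(-1,2),1).tolist())
for c,b in(("top",(190,100,330,205)),("scene",(180,170,340,290))): overlay(c,p,f"pics/{c}_o.png",[.028]*6,b)
E
```

```text
[ 0.57505764  0.02207476 -0.43400799]
[[-5.1, 2.2], [-1.3, -1.2], [1.2, -1.3], [-0.6, 2.2], [-2.5, -1.3], [0.5, 0.5], [-0.4, -0.6], [1.7, 0.4], [0.9, -0.3], [-1.1, 0.4], [-0.6, -0.9], [1.6, 1.1], [-0.6, -3.2], [1.8, 1.6], [0.1, -0.9], [-2.5, -2.1], [-1.0, 0.0], [3.8, 0.5]]
```

View pics/top_o.png

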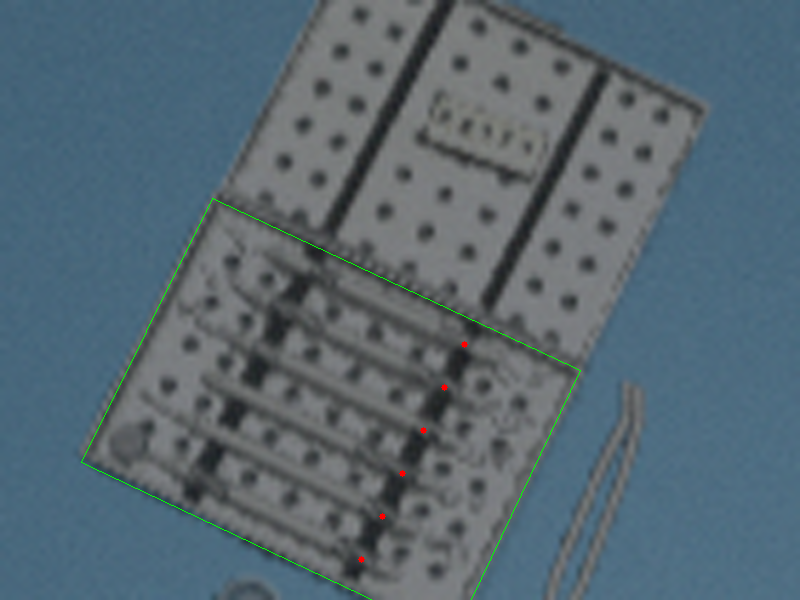

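View pics/scene_o.png

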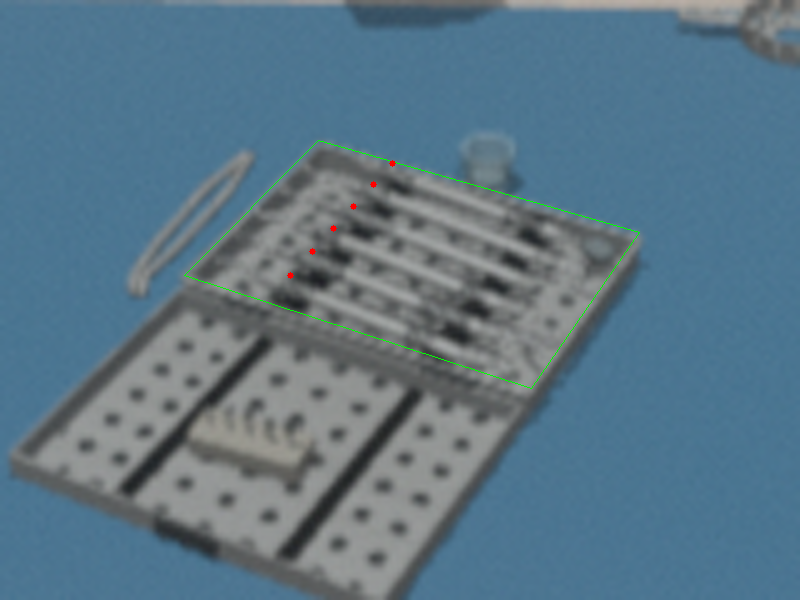

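The overlay of the fitted cassette pose matches both pictures. In the top crop the green outline follows the tray rim. The red press dots lie on the right rail, from the mirror at (361,560) to the excavator at (464,344). I'll turn the gripper and shut the fingers first.

>>> servo_tool([
  [0, 0, 0, 0, 0, -0.118, 1],
  [0, 0, 0, 0, 0, -0.118, 1],
  [0, 0, 0, 0, 0, -0.118, 1],
  [0, 0, 0, 0, 0, -0.118, 1],
  [0, 0, 0, 0, 0, -0.118, 1],
  [0, 0, 0, 0, 0, -0.118, 1],
  [0, 0, 0, 0, 0, -0.118, 1],
  [0, 0, 0, 0, 0, -0.118, 1],
  [0, 0, 0, 0, 0, -0.118, 1],
  [0, 0, 0, 0, 0, -0.118, 1],
  [0, 0, 0, 0, 0, -0.118, 1],
  [0, 0, 0, 0, 0, -0.027, 1],
])

```text
time: 2.7
tool_pos: [0.2438, -0.5208, 0.4047]
tool_rot: [[-0.814, 0.581, 0.0], [0.581, 0.814, -0.0], [-0.0, -0.0, -1.0]]
force: [0.1, -0.9, -0.4]
gripper_width: -0.0004
finger_force: 0.0
```

```bash
cat >> h.py <<'E'
P=[0.57506,0.02207,-0.434]
def go(i,ztip,y=-.045):
    s=bot.read_state();R=np.array(s["tool_rot"]);g=np.array(W(P,(X[i],y,ztip+.173)))
    d=R.T@(g-s["tool_pos"])
    a=np.arctan2(R[1,1],R[0,1]);b=P[2]+np.pi/2
    print(s["time"],np.round(s["tool_pos"],4),"shift units",np.round(d/.3,4),"mm",np.round(d*1e3,1),"yaw err deg",np.degrees(b-a),"F",np.round(s["force"],2),"q",np.round(s["q"],2),s["gripper_width"])
E
python3 -c "
from h import *
go(0,.06)"
```

```text
2.7 [ 0.2438 -0.5208  0.4047] shift units [0.3221 1.9299 0.5723] mm [ 96.6 579.  171.7] yaw err deg 10.672055977302918 F [ 0.13 -0.94 -0.44] q [-1.24  0.38  0.08  1.27 -0.   -0.62] -0.00039689718890984827
```

>>> servo_tool([
  [0, 0, 0, 0, 0, 0, 1],
])

```text
time: 2.82
tool_pos: [0.2438, -0.5208, 0.4047]
tool_rot: [[-0.812, 0.584, 0.0], [0.584, 0.812, -0.0], [-0.0, -0.0, -1.0]]
force: [-0.2, 0.1, 0.7]
gripper_width: -0.0002
finger_force: 0.0
```

```bash
python3 -c "
from h import *
go(0,.06)"
```

```text
2.825 [ 0.2438 -0.5208  0.4047] shift units [0.3275 1.929  0.5723] mm [ 98.2 578.7 171.7] yaw err deg 10.834076390140963 F [-0.17  0.07  0.65] q [-1.24  0.38  0.08  1.27  0.   -0.62] -0.00017328907589286095
```

>>> servo_tool([
  [0.032, 0.19, 0, 0, 0, 0, 1],
  [0.032, 0.19, 0, 0, 0, 0, 1],
  [0.032, 0.19, 0, 0, 0, 0, 1],
  [0.032, 0.19, 0, 0, 0, 0, 1],
  [0.032, 0.19, 0, 0, 0, 0, 1],
  [0.032, 0.19, 0, 0, 0, 0, 1],
  [0.032, 0.19, 0, 0, 0, 0, 1],
  [0.032, 0.19, 0, 0, 0, 0, 1],
  [0.032, 0.19, 0, 0, 0, 0, 1],
  [0.032, 0.19, 0, 0, 0, 0, 1],
  [0, 0, 0, 0, 0, -0.06, 1],
  [0, 0, 0, 0, 0, -0.06, 1],
])

```text
time: 4.32
tool_pos: [0.4984, -0.0006, 0.4046]
tool_rot: [[-0.909, 0.416, 0.0], [0.416, 0.909, -0.0], [-0.0, -0.0, -1.0]]
force: [0.7, -0.2, 0.7]
gripper_width: -0.0004
finger_force: 0.0
```

```bash
python3 -c "
from h import *
go(0,.06)"
```

```text
4.325 [ 0.4984 -0.0006  0.4046] shift units [-1.000e-04  2.620e-02  5.721e-01] mm [ -0.    7.9 171.6] yaw err deg -0.25830815250005096 F [ 0.71 -0.24  0.75] q [-0.13  0.22 -0.13  1.22 -0.    0.3 ] -0.0004428463745769811
```

>>> servo_tool([
  [0, 0.026, 0.15, 0, 0, 0, 1],
  [0, 0, 0.18, 0, 0, 0, 1],
  [0, 0, 0.18, 0, 0, 0, 1],
  [0, 0, 0.102, 0, 0, 0, 1],
  [0, 0, 0, 0, 0, 0, 1],
])

```text
time: 4.95
tool_pos: [0.4997, 0.0055, 0.2189]
tool_rot: [[-0.907, 0.421, -0.006], [0.421, 0.907, 0.001], [0.005, -0.002, -1.0]]
force: [-0.6, 0.0, 0.6]
gripper_width: 0.0001
finger_force: 0.0
```

```bash
python3 -c "
from h import *
go(0,.06)
for c,b in(('top',(210,140,300,206)),('scene',(200,160,300,235))):
    im=eyes.snapshot(c);x0,y0,x1,y1=b;k=700/(x1-x0)
    cv2.imwrite(f'pics/{c}1.png',cv2.resize(im[y0:y1,x0:x1,::-1],None,fx=k,fy=k,interpolation=cv2.INTER_CUBIC))
"
```

```text
4.95 [0.4997 0.0055 0.2189] shift units [-0.0044  0.0055 -0.0469] mm [ -1.3   1.7 -14.1] yaw err deg 0.03581209225233451 F [-0.6   0.05  0.65] q [-0.12  0.37 -0.44  0.76 -0.    0.32] 0.0001491201013927757
```

View pics/scene1.png

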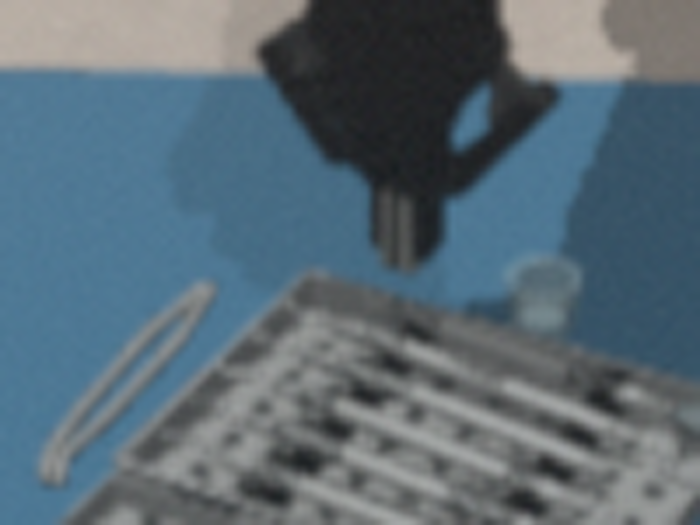

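The shut fingertips are at about (400,265) in the scene crop, above and behind the mirror handle's right end, and they touch nothing. I'll let the arm settle and check.

>>> servo_tool([
  [0, 0.005, 0, 0, 0, 0, 1],
  [0, 0, 0, 0, 0, 0, 1],
])

```text
time: 5.3
tool_pos: [0.503, 0.0067, 0.2226]
tool_rot: [[-0.907, 0.42, 0.003], [0.42, 0.907, -0.0], [-0.003, 0.001, -1.0]]
force: [-0.6, 0.3, 1.1]
gripper_width: -0.0001
finger_force: 0.0
```

```bash
python3 -c "
from h import *
go(0,.035)
s=bot.read_state();t=np.array(s['tool_pos'])+.173*np.array(s['tool_rot'])[:,2];print(t,proj('scene',t),(proj('scene',t)-[200,160])*7)
"
```

```text
5.3 [0.503  0.0067 0.2226] shift units [ 0.0039 -0.0026  0.0487] mm [ 1.2 -0.8 14.6] yaw err deg -0.002859494989999408 F [-0.62  0.28  1.12] q [-0.11  0.37 -0.44  0.76 -0.    0.32] -0.00011398256348578865
[0.503591   0.00661185 0.04962377] [258.07573102 196.41769529] [406.53011712 254.923867  ]
```

View pics/top1.png

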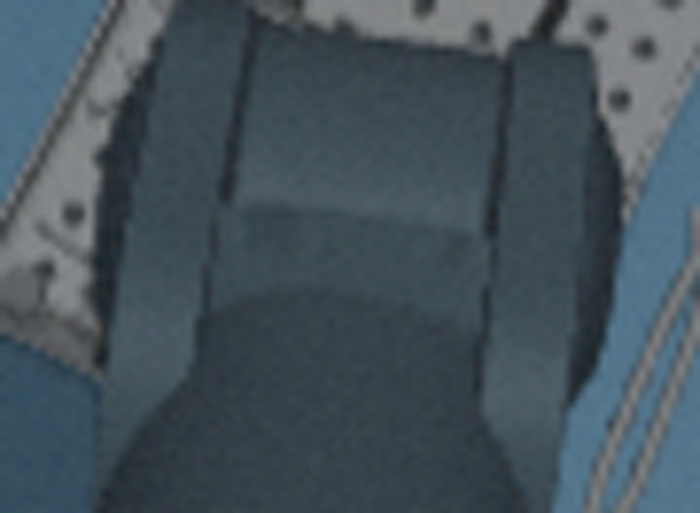

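The arm hides the handles from the top camera, so I'll press by height and force.

>>> servo_tool([
  [0.004, -0.002, 0.015, 0, 0, 0, 1],
  [0, 0, 0.017, 0, 0, 0, 1],
  [0, 0, 0.015, 0, 0, 0, 1],
  [0, 0, 0.01, 0, 0, 0, 1],
  [0, 0, 0.01, 0, 0, 0, 1],
  [0, 0, 0.01, 0, 0, 0, 1],
  [0, 0, 0, 0, 0, 0, 1],
])

```text
time: 6.18
tool_pos: [0.5006, 0.0066, 0.1979]
tool_rot: [[-0.907, 0.421, -0.0], [0.421, 0.907, -0.0], [0.0, -0.0, -1.0]]
force: [0.3, -1.3, 1.4]
gripper_width: -0.0001
finger_force: 0.3
```

```bash
python3 -c "
from h import *
go(0,.022)"
```

```text
6.175 [0.5006 0.0066 0.1979] shift units [-0.0033  0.0012  0.0096] mm [-1.   0.3  2.9] yaw err deg 0.006060078544515625 F [ 0.31 -1.26  1.39] q [-0.11  0.4  -0.47  0.7  -0.    0.32] -6.394087102382115e-05
```

>>> servo_tool([
  [0, 0, 0.004, 0, 0, 0, 1],
  [0, 0, 0.003, 0, 0, 0, 1],
])

```text
time: 6.42
tool_pos: [0.5007, 0.0066, 0.196]
tool_rot: [[-0.907, 0.421, 0.0], [0.421, 0.907, -0.0], [-0.0, -0.0, -1.0]]
force: [-2.6, -1.2, 3.3]
gripper_width: 0.0001
finger_force: 1.9
```

>>> servo_tool([
  [0, 0, 0.003, 0, 0, 0, 1],
])

```text
time: 6.55
tool_pos: [0.5007, 0.0066, 0.1951]
tool_rot: [[-0.907, 0.421, 0.0], [0.421, 0.907, -0.0], [-0.0, -0.0, -1.0]]
force: [-1.3, -1.2, 4.1]
gripper_width: -0.0001
finger_force: 1.9
```

>>> servo_tool([
  [0, 0, 0, 0, 0, 0, 1],
])

```text
time: 6.68
tool_pos: [0.5007, 0.0066, 0.195]
tool_rot: [[-0.907, 0.421, 0.0], [0.421, 0.907, -0.0], [-0.0, -0.0, -1.0]]
force: [-0.9, -0.5, 4.0]
gripper_width: -0.0001
finger_force: 1.5
```

>>> servo_tool([
  [0, 0, 0.002, 0, 0, 0, 1],
])

```text
time: 6.8
tool_pos: [0.5007, 0.0065, 0.1944]
tool_rot: [[-0.907, 0.421, 0.0], [0.421, 0.907, -0.0], [-0.0, -0.0, -1.0]]
force: [-1.5, -1.8, 5.3]
gripper_width: 0.0
finger_force: 2.4
```

>>> servo_tool([
  [0, 0, 0.002, 0, 0, 0, 1],
])

```text
time: 6.92
tool_pos: [0.5008, 0.0065, 0.1941]
tool_rot: [[-0.907, 0.421, 0.0], [0.421, 0.907, -0.001], [-0.0, -0.0, -1.0]]
force: [-3.0, -1.4, 8.9]
gripper_width: 0.0001
finger_force: 4.4
```

>>> servo_tool([
  [0, 0, 0.001, 0, 0, 0, 1],
])

```text
time: 7.05
tool_pos: [0.5008, 0.0065, 0.194]
tool_rot: [[-0.907, 0.421, 0.0], [0.421, 0.907, -0.001], [-0.001, -0.0, -1.0]]
force: [-3.9, -1.4, 9.4]
gripper_width: 0.0002
finger_force: 4.8
```

>>> servo_tool([
  [0, 0, -0.03, 0, 0, 0, 1],
  [0, 0, -0.037, 0, 0, 0, 1],
  [-0.04, 0, 0, 0, 0, 0, 1],
  [-0.043, 0, 0, 0, 0, 0, 1],
  [0, 0, 0, 0, 0, 0, 1],
  [0, 0, 0, 0, 0, 0, 1],
])

```text
time: 7.8
tool_pos: [0.5231, -0.0039, 0.2131]
tool_rot: [[-0.907, 0.421, -0.001], [0.421, 0.907, 0.0], [0.001, -0.0, -1.0]]
force: [-0.8, 0.6, 0.2]
gripper_width: 0.0004
finger_force: 0.0
```

```bash
python3 -c "
from h import *
go(1,.0212)"
```

```text
7.8 [ 0.5231 -0.0039  0.2131] shift units [-0.0007  0.0013  0.0629] mm [-0.2  0.4 18.9] yaw err deg 0.01268232657403049 F [-0.78  0.58  0.24] q [-0.13  0.42 -0.39  0.77  0.    0.31] 0.0003964569993529238
```

>>> servo_tool([
  [0, 0, 0.012, 0, 0, 0, 1],
  [0, 0, 0.012, 0, 0, 0, 1],
  [0, 0, 0.01, 0, 0, 0, 1],
  [0, 0, 0.01, 0, 0, 0, 1],
  [0, 0, 0.008, 0, 0, 0, 1],
  [0, 0, 0.007, 0, 0, 0, 1],
  [0, 0, 0.003, 0, 0, 0, 1],
  [0, 0, 0, 0, 0, 0, 1],
])

```text
time: 8.8
tool_pos: [0.5234, -0.0038, 0.1949]
tool_rot: [[-0.907, 0.421, 0.0], [0.421, 0.907, 0.0], [-0.0, 0.0, -1.0]]
force: [-1.1, -0.6, 1.6]
gripper_width: -0.0003
finger_force: 0.5
```

>>> servo_tool([
  [0, 0, 0.002, 0, 0, 0, 1],
])

```text
time: 8.93
tool_pos: [0.5235, -0.0037, 0.1945]
tool_rot: [[-0.907, 0.42, 0.001], [0.42, 0.907, 0.0], [-0.0, 0.001, -1.0]]
force: [-1.6, -0.6, 4.1]
gripper_width: -0.0002
finger_force: 1.9
```

>>> servo_tool([
  [0, 0, 0.001, 0, 0, 0, 1],
])

```text
time: 9.05
tool_pos: [0.5235, -0.0038, 0.1944]
tool_rot: [[-0.907, 0.42, 0.001], [0.42, 0.907, 0.0], [-0.001, 0.0, -1.0]]
force: [-0.8, -0.7, 5.7]
gripper_width: 0.0002
finger_force: 2.9
```

>>> servo_tool([
  [0, 0, 0.001, 0, 0, 0, 1],
  [0, 0, -0.03, 0, 0, 0, 1],
  [0, 0, -0.034, 0, 0, 0, 1],
  [-0.04, 0, 0, 0, 0, 0, 1],
  [-0.04, 0, 0, 0, 0, 0, 1],
  [0, 0, 0, 0, 0, 0, 1],
  [0, 0, 0, 0, 0, 0, 1],
])

```text
time: 9.93
tool_pos: [0.5449, -0.014, 0.2125]
tool_rot: [[-0.907, 0.421, -0.001], [0.421, 0.907, 0.0], [0.001, -0.0, -1.0]]
force: [-0.7, -0.3, 0.1]
gripper_width: 0.0003
finger_force: 0.0
```

```bash
python3 -c "
from h import *
go(2,.0212)"
```

```text
9.925 [ 0.5449 -0.014   0.2125] shift units [-0.0006  0.0013  0.0611] mm [-0.2  0.4 18.3] yaw err deg 0.014079255612677291 F [-0.75 -0.33  0.06] q [-0.14  0.45 -0.33  0.79  0.    0.29] 0.0003476589752154242
```

>>> servo_tool([
  [0, 0, 0.012, 0, 0, 0, 1],
  [0, 0, 0.012, 0, 0, 0, 1],
  [0, 0, 0.01, 0, 0, 0, 1],
  [0, 0, 0.01, 0, 0, 0, 1],
  [0, 0, 0.008, 0, 0, 0, 1],
  [0, 0, 0.007, 0, 0, 0, 1],
  [0, 0, 0.002, 0, 0, 0, 1],
  [0, 0, 0.001, 0, 0, 0, 1],
])

```text
time: 10.92
tool_pos: [0.545, -0.014, 0.1944]
tool_rot: [[-0.907, 0.421, -0.0], [0.421, 0.907, -0.001], [0.0, -0.001, -1.0]]
force: [-3.9, -2.9, 4.6]
gripper_width: 0.0
finger_force: 2.6
```

>>> servo_tool([
  [0, 0, 0.001, 0, 0, 0, 1],
])

```text
time: 11.05
tool_pos: [0.545, -0.0141, 0.1943]
tool_rot: [[-0.907, 0.421, -0.0], [0.421, 0.907, -0.001], [-0.0, -0.001, -1.0]]
force: [-3.6, -2.2, 6.4]
gripper_width: 0.0001
finger_force: 3.3
```

>>> servo_tool([
  [0, 0, 0.001, 0, 0, 0, 1],
])

```text
time: 11.18
tool_pos: [0.545, -0.014, 0.1942]
tool_rot: [[-0.907, 0.421, -0.0], [0.421, 0.907, -0.001], [-0.0, -0.001, -1.0]]
force: [-3.2, -2.1, 9.3]
gripper_width: 0.0003
finger_force: 4.0
```

>>> servo_tool([
  [0, 0, -0.03, 0, 0, 0, 1],
  [0, 0, -0.034, 0, 0, 0, 1],
  [-0.04, 0, 0, 0, 0, 0, 1],
  [-0.041, 0, 0, 0, 0, 0, 1],
  [0, 0, 0, 0, 0, 0, 1],
  [0, 0, 0, 0, 0, 0, 1],
])

```text
time: 11.92
tool_pos: [0.567, -0.0242, 0.2125]
tool_rot: [[-0.907, 0.421, -0.001], [0.421, 0.907, 0.0], [0.001, -0.0, -1.0]]
force: [0.1, 0.6, 0.4]
gripper_width: -0.0001
finger_force: 0.0
```

```bash
python3 -c "
from h import *
go(3,.0212)
x0,y0,x1,y1=(200,160,300,235);im=eyes.snapshot('scene')
cv2.imwrite('pics/s2.png',cv2.resize(im[y0:y1,x0:x1,::-1],None,fx=7,fy=7,interpolation=cv2.INTER_CUBIC))"
```

```text
11.925 [ 0.567  -0.0242  0.2125] shift units [0.0004 0.0013 0.061 ] mm [ 0.1  0.4 18.3] yaw err deg 0.011462755975525206 F [0.12 0.6  0.43] q [-0.15  0.49 -0.26  0.81  0.    0.28] -7.031773162612463e-05
```

View pics/s2.png

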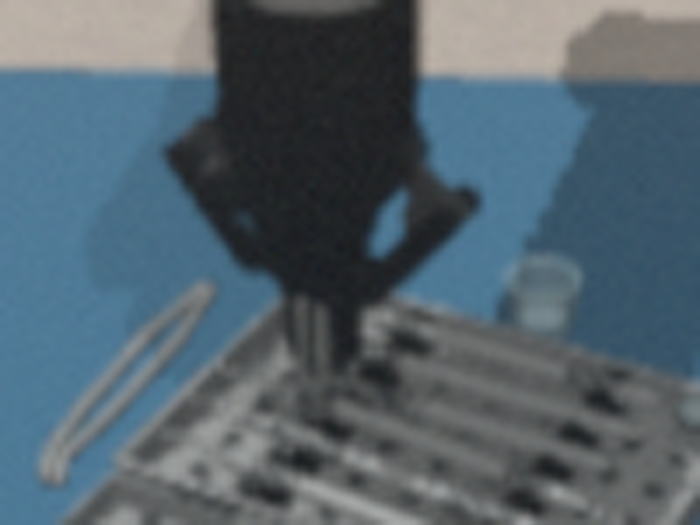

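The fingertips at about (320,375) in the scene crop are straight above the fourth handle (scaler) at the right rail, near (315,435). The first three handles look down, and the dish and tweezers haven't moved. I'll carry on along the row.

>>> servo_tool([
  [0, 0, 0.012, 0, 0, 0, 1],
  [0, 0, 0.012, 0, 0, 0, 1],
  [0, 0, 0.01, 0, 0, 0, 1],
  [0, 0, 0.01, 0, 0, 0, 1],
  [0, 0, 0.008, 0, 0, 0, 1],
  [0, 0, 0.007, 0, 0, 0, 1],
  [0, 0, 0.002, 0, 0, 0, 1],
  [0, 0, 0.001, 0, 0, 0, 1],
])

```text
time: 12.98
tool_pos: [0.567, -0.0243, 0.1944]
tool_rot: [[-0.907, 0.421, -0.0], [0.421, 0.907, -0.001], [0.0, -0.001, -1.0]]
force: [-2.4, -3.0, 4.6]
gripper_width: -0.0002
finger_force: 2.6
```

>>> servo_tool([
  [0, 0, 0.001, 0, 0, 0, 1],
])

```text
time: 13.1
tool_pos: [0.567, -0.0243, 0.1943]
tool_rot: [[-0.907, 0.421, -0.0], [0.421, 0.907, -0.001], [-0.0, -0.001, -1.0]]
force: [-3.6, -2.6, 6.8]
gripper_width: -0.0001
finger_force: 3.3
```

>>> servo_tool([
  [0, 0, 0.001, 0, 0, 0, 1],
])

```text
time: 13.22
tool_pos: [0.567, -0.0243, 0.1942]
tool_rot: [[-0.907, 0.421, -0.0], [0.421, 0.907, -0.001], [-0.0, -0.001, -1.0]]
force: [-4.5, -2.3, 8.4]
gripper_width: 0.0004
finger_force: 4.0
```

>>> servo_tool([
  [0, 0, -0.03, 0, 0, 0, 1],
  [0, 0, -0.034, 0, 0, 0, 1],
  [-0.04, 0, 0, 0, 0, 0, 1],
  [-0.04, 0, 0, 0, 0, 0, 1],
  [0, 0, 0, 0, 0, 0, 1],
  [0, 0, 0, 0, 0, 0, 1],
])

```text
time: 13.98
tool_pos: [0.5888, -0.0343, 0.2125]
tool_rot: [[-0.907, 0.421, -0.001], [0.421, 0.907, 0.0], [0.001, -0.0, -1.0]]
force: [-0.0, 0.2, -0.2]
gripper_width: -0.0001
finger_force: 0.0
```

```bash
python3 -c "
from h import *
go(4,.0212)"
```

```text
13.975 [ 0.5888 -0.0343  0.2125] shift units [0.0005 0.0012 0.061 ] mm [ 0.2  0.3 18.3] yaw err deg 0.010208465210440904 F [-0.03  0.24 -0.18] q [-0.17  0.53 -0.2   0.84  0.    0.27] -0.00013911832141455283
```

>>> servo_tool([
  [0, 0, 0.012, 0, 0, 0, 1],
  [0, 0, 0.012, 0, 0, 0, 1],
  [0, 0, 0.01, 0, 0, 0, 1],
  [0, 0, 0.01, 0, 0, 0, 1],
  [0, 0, 0.008, 0, 0, 0, 1],
  [0, 0, 0.007, 0, 0, 0, 1],
  [0, 0, 0.002, 0, 0, 0, 1],
  [0, 0, 0.001, 0, 0, 0, 1],
])

```text
time: 14.98
tool_pos: [0.5888, -0.0344, 0.1944]
tool_rot: [[-0.907, 0.421, -0.0], [0.421, 0.907, -0.001], [-0.0, -0.001, -1.0]]
force: [-3.8, -2.4, 5.2]
gripper_width: 0.0003
finger_force: 2.5
```

>>> servo_tool([
  [0, 0, 0.001, 0, 0, 0, 1],
])

```text
time: 15.1
tool_pos: [0.5888, -0.0344, 0.1943]
tool_rot: [[-0.907, 0.421, -0.0], [0.421, 0.907, -0.001], [-0.0, -0.001, -1.0]]
force: [-3.7, -1.9, 5.6]
gripper_width: 0.0
finger_force: 3.3
```

>>> servo_tool([
  [0, 0, 0.001, 0, 0, 0, 1],
])

```text
time: 15.22
tool_pos: [0.5888, -0.0344, 0.1942]
tool_rot: [[-0.907, 0.421, -0.0], [0.421, 0.907, -0.001], [-0.0, -0.001, -1.0]]
force: [-4.8, -3.2, 7.3]
gripper_width: 0.0001
finger_force: 3.9
```

>>> servo_tool([
  [0, 0, -0.03, 0, 0, 0, 1],
  [0, 0, -0.034, 0, 0, 0, 1],
  [-0.04, 0, 0, 0, 0, 0, 1],
  [-0.04, 0, 0, 0, 0, 0, 1],
  [0, 0, 0, 0, 0, 0, 1],
  [0, 0, 0, 0, 0, 0, 1],
])

```text
time: 15.98
tool_pos: [0.6106, -0.0444, 0.2124]
tool_rot: [[-0.907, 0.421, -0.001], [0.421, 0.907, 0.0], [0.001, -0.0, -1.0]]
force: [-0.0, 0.2, 0.7]
gripper_width: 0.0002
finger_force: 0.0
```

```bash
python3 -c "
from h import *
go(5,.0212)"
```

```text
15.975 [ 0.6106 -0.0444  0.2124] shift units [0.0004 0.0012 0.0608] mm [ 0.1  0.4 18.2] yaw err deg 0.011169786567536942 F [-0.02  0.22  0.65] q [-0.18  0.57 -0.13  0.87  0.    0.26] 0.0001701382952548884
```

Last handle, then I'll lift well clear and back away for a look.

>>> servo_tool([
  [0, 0, 0.012, 0, 0, 0, 1],
  [0, 0, 0.012, 0, 0, 0, 1],
  [0, 0, 0.01, 0, 0, 0, 1],
  [0, 0, 0.01, 0, 0, 0, 1],
  [0, 0, 0.008, 0, 0, 0, 1],
  [0, 0, 0.007, 0, 0, 0, 1],
  [0, 0, 0.002, 0, 0, 0, 1],
  [0, 0, 0.001, 0, 0, 0, 1],
])

```text
time: 16.98
tool_pos: [0.6105, -0.0445, 0.1945]
tool_rot: [[-0.907, 0.421, -0.0], [0.421, 0.907, -0.001], [0.0, -0.001, -1.0]]
force: [-3.6, -1.6, 4.7]
gripper_width: -0.0002
finger_force: 2.5
```

>>> servo_tool([
  [0, 0, 0.001, 0, 0, 0, 1],
])

```text
time: 17.1
tool_pos: [0.6106, -0.0445, 0.1943]
tool_rot: [[-0.907, 0.421, -0.0], [0.421, 0.907, -0.001], [-0.0, -0.001, -1.0]]
force: [-4.1, -1.9, 7.1]
gripper_width: 0.0003
finger_force: 3.2
```

>>> servo_tool([
  [0, 0, 0.001, 0, 0, 0, 1],
  [0, 0, 0, 0, 0, 0, 1],
])

```text
time: 17.35
tool_pos: [0.6105, -0.0445, 0.1943]
tool_rot: [[-0.907, 0.421, -0.0], [0.421, 0.907, -0.001], [-0.0, -0.001, -1.0]]
force: [-3.8, -2.6, 7.3]
gripper_width: 0.0002
finger_force: 3.4
```

>>> servo_tool([
  [0, 0, -0.05, 0, 0, 0, 1],
  [0, 0, -0.15, 0, 0, 0, 1],
  [0, 0, -0.18, 0, 0, 0, 1],
  [0, 0, -0.18, 0, 0, 0, 1],
  [0.06, -0.18, 0, 0, 0, 0, 1],
  [0.06, -0.18, 0, 0, 0, 0, 1],
  [0.06, -0.18, 0, 0, 0, 0, 1],
  [0.06, -0.18, 0, 0, 0, 0, 1],
  [0.06, -0.18, 0, 0, 0, 0, 1],
  [0.06, -0.18, 0, 0, 0, 0, 1],
  [0, 0, 0, 0, 0, 0, 1],
  [0, 0, 0, 0, 0, 0, 1],
])

```text
time: 18.85
tool_pos: [0.3768, -0.2928, 0.3623]
tool_rot: [[-0.907, 0.421, 0.002], [0.421, 0.907, -0.0], [-0.002, 0.001, -1.0]]
force: [0.7, -0.6, 0.4]
gripper_width: 0.0
finger_force: 0.0
```

```bash
python3 -c "
from h import *
x0,y0,x1,y1=(190,100,330,205);im=eyes.snapshot('top')
cv2.imwrite('pics/top3.png',cv2.resize(im[y0:y1,x0:x1,::-1],None,fx=5.7,fy=5.7,interpolation=cv2.INTER_CUBIC))
x0,y0,x1,y1=(200,170,300,245);im=eyes.snapshot('scene')
cv2.imwrite('pics/s3.png',cv2.resize(im[y0:y1,x0:x1,::-1],None,fx=8,fy=8,interpolation=cv2.INTER_CUBIC))"
```

```text
(no output)
```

View pics/s3.png

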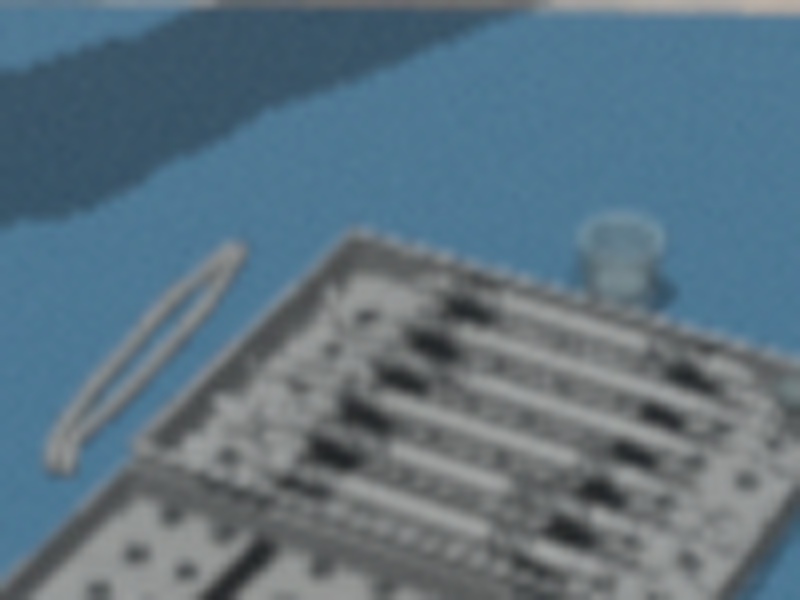

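View pics/top3.png

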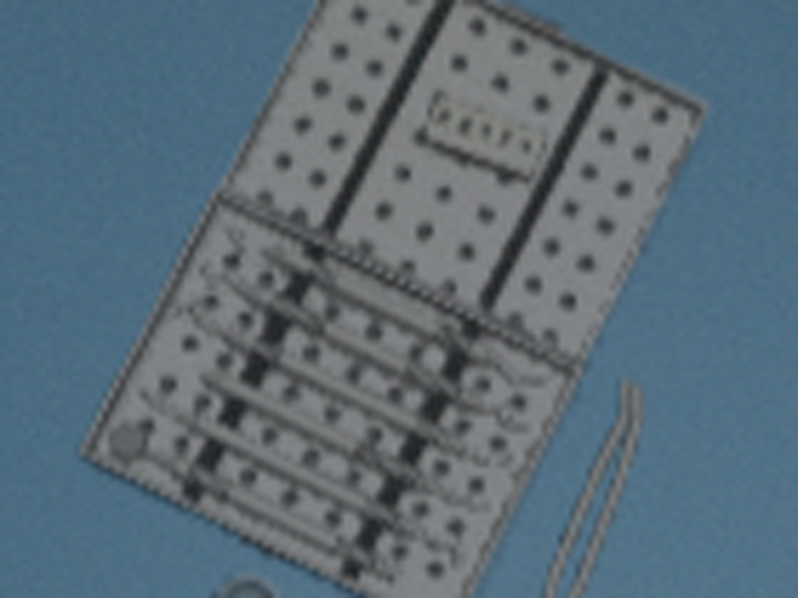

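In the scene crop, all six handles lie evenly in the right rail, from (470,305) to (310,480). In the top crop, the cassette corners at (85,455) and (580,370) and the tweezers are where they started, and the arm is clear.

```bash
python3 -c "
from h import *
print(bot.finish_job())"
```

```text
the job is handed in; nothing more can be done
None
```

I pressed all six handles down in order, from mirror to excavator, each to within about 0.2 mm of its home height with at most about 10 N. The cassette and tweezers showed no movement in the final pictures, and I handed the job in with the arm clear at about 19 s; no verdict was returned.

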